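# Set a castle nut and fit its split pin on a cart axle

### The arm

A 6-joint arm with a two-finger parallel gripper is mounted at the origin on the work surface. World frame = base frame: x ahead of the robot, y to its left, z up, the work surface at z = 0. Lengths are in m, angles in rad, forces in N, time in s.
With the tool pointing down it reaches from about 0.275 to 0.75 m from the base axis. Payload 10.2 kg.
Tool frame: the origin (TCP) lies midway between the tips of the shut fingers; the grasp point (between the pads) lies arm.tcp_to_grasp behind it (arm.tcp_to_grasp is the distance from the TCP to the grasp point, in m); z points along the fingers, y is the line along which they close (so a half turn about z gives the same grasp; the last joint's range is limited). The gripper opens to 85 mm and grips with 20 to 120 N. Pads are 22 mm wide; open, the fingers measure 114 mm over their backs; the gripper's body (76 mm by 85 mm) begins 54 mm behind the grasp point. The pads swing forward as they close: fully open they stand 13 mm farther back than shut.
Start: joints at [0.955, 0.313, 1.498, -0, 1.331, -0.223], TCP at [0.201, 0.485, 0.231] pointing down, gripper open.
Joint ranges: [-2.94, 2.94], [-0.97, 2.17], [0.19, 2.56], [-1.23, 4.37], [0.02, 3.11], [-2.88, 2.88]. Speed limits (rad/s): [2.39, 2.39, 3.01, 3.14, 3.14, 3.14].

### API

Orientations are given as a rotation vector (axis times angle).
In Python, from station import arm gives the robot as it stands.
- The arm moves only by the tool apply_moves, never from a script. Its argument "deltas" is text: rows parted by semicolons, each of 7 numbers parted by spaces: the gripper command: -1 is shut, 1 is fully open, values between are in proportion, then the shift along the tool's x, y, z scaled (see below), then the turn, a rotation vector about the tool's x, y, z scaled (see below). In form: fingers tx ty tz ax ay az; .... A call has 1 to 12 rows; each row is the pose to reach, as a shift and turn from the pose commanded when the call began, along the tool's axes at that moment; what a row does not reach only later rows make up. The controller multiplies each number of a shift by 300 mm and each number of a turn by 90 degrees. A row lasts 1/12 s, in which the tool goes at most 41.7 mm and 7.16 degrees, less where a joint would pass 70% of its speed; a pose out of reach is approached as far as the arm can. A call with a number of a shift or a turn outside -1 to 1 is refused whole. A call with a gripper value outside its range is refused whole. The fingers move at their own pace and stop on an object; "force" is the grip in N (left out, the last holds). Time passes only in rows, so rows that repeat a pose let the fingers close. It gives the time, the measured TCP pose, the force, the opening and the grip force at its end, in the units of the state.
- arm.state(): the state, without advancing time (a new reading comes with each control period).
- arm.get_image(name): name is "scene" or "top" or "wrist"; returns a dict with "img" (384x512x3 uint8, red, green, blue), "intrinsics" (3x3 intrinsics, pixels), "xyz" and "orientation" of the camera in the world. Camera axes: x right, y down, z forward; pixel columns grow to the right and rows downward; lengths in m; the calibration is good to about 2 mm. A picture is of the moment at which its call begins. There is no depth.
- arm.close_job(): hands the job in; it is judged then, once.
The state is a dict: "t": time; "joint_positions": joint angles; "qd": joint speeds; "effort": joint torques, N m; "ee_pos": TCP position; "eef_rot": TCP orientation; "force": force on the tool from outside, world axes, zero at the start; "moment": the same for the moment, N m; "gripper_width": finger opening in m; "grip_force": force on a finger pad.
Only numpy, scipy, OpenCV 4.12 (cv2) and the standard library are available. Lean on these libraries where they do the work, as an engineer would, in place of code of your own. Each camera call takes 0.05 s, during which the arm holds its last target. There are 200 camera calls.

### The job

Finish the wheel bearing of the hand-cart axle standing on the counter: turn the loose castle nut clockwise until you feel it take up on the washer, then carry on to the first slot that lines up with the cross hole in the axle, and no further. Then take the split pin from the carton and slide it gently, without forcing it, through slot and hole until its eye sits against the nut, and let go. Leave the other goods on the counter where they are.

Things in the scene. Friction and masses are not known exactly. Their poses are not given: they have to be found in the camera images.
- nut: Castle nut on the upright axle, steel: hexagon 46 mm across flats, 22 mm high, with a crown above it, 42 mm across and 10 mm high, cut by six 8.6 mm slots, one over the middle of each flat. Origin: centre of its underside, z up; x runs along one slot line, square to a pair of flats; other slot lines at 60 and 120 degrees. Turns clockwise from above to screw down, 3.5 mm a turn; stays where left.
- nut_flats (a point): On the nut's axis, 12 mm above its underside, at mid-height of the hexagon's flats, where it is gripped; axes as the nut's, so jaws closed squarely on two flats lie along a slot line. How it feels: it starts loose and turns with 0.05 to 0.1 N m until its underside meets the washer, at an angle that differs each time and cannot be seen; from there the moment, felt while it is turning, climbs by about 0.1 N m every 10 degrees.
- nut_top (a point): Centre of the nut's crown, level with its top, 33 mm above its underside; axes as the nut's. One or two slots may line up while the nut is still loose: those are not the ones. The wanted slot is the first that lines up once the moment has begun to rise, in all 50 to 150 degrees from the start (take a fresh grip after 60 to 85). The pin passes if the slot is within 3 degrees of the hole.
- axle: Stub axle, steel, fixed to the counter, upright on a square flange 130 x 130 x 12 mm. Origin: under the centre of the flange; z up along the axle, x along the cross hole. The threaded end above the hub is 29 mm thick and ends 142 mm above the counter, 9 mm above the nut's crown.
- hole (a point): Centre of the cross hole, on the axle's centre line, 128 mm above the counter; x along the hole. The hole is 8.2 mm wide, goes right through, and opens at mid-height of the nut's slots (slot floor 5 mm below its centre line); a dark saw mark across the axle's end face runs the same way. The pin may be put in from either side.
- hub: Wheel hub, cast iron, 1.6 kg, on the axle under the nut: barrel 70 mm across, 124 mm flange with four studs, all below its top face, a bright thrust washer 58 mm across, 100 to 101 mm above the counter, directly under the nut. Origin: centre of its underside, 72 mm below the washer's face. It is left in place.
- pin_mid (a point): Straight split pin, steel, 30 g, lying on a carton. Point on its centre line that must come to the middle of the cross hole; x from eye to tip, z up. Shank 6.2 mm thick, from the eye's shoulder (x = -21 mm) to the rounded tip (x = +31 mm). Eye: 14 mm wide (y), 6.2 mm thick, x = -21 to -43 mm, hanging out over the carton's edge (edge near x = -13 mm); when home its shoulder is against the crown.
- pin_eye (a point): Where to grip the split pin: on its centre line, 36 mm behind pin_mid, towards the eye's end, so that 22 mm wide fingers, closing on the eye's 14 mm width, clear both the carton and, with the pin home, the nut. 33 mm above the counter at the start, open space below. Axes as the pin's.
- pin: The same split pin as a  origin 3.1 mm below pin_mid, same axes.
- carton: Small cardboard carton under the pin, fixed, 44 mm (its x) by 75 mm (its y) by 30 mm high. Origin: centre of its underside.
- bolt_a: A loose M12 hexagon bolt, 87 mm long, bystander. Origin: on its underside.
- bolt_b: A loose M16 hexagon bolt, 76 mm long, bystander. Origin: on its underside.
- bearing: A loose ball bearing, 52 mm across and 15 mm high, bystander. Origin: on its underside.
- padlock: A small brass padlock, about 70 mm long, bystander. Origin: on its underside.
- hinge: A steel butt hinge lying open, 70 x 63 mm, bystander. Origin: on its underside.
- tin: A flat grey tin, 66 mm across and 36 mm high, bystander. Origin: on its underside.
- spanner: A combination spanner, 200 mm long, bystander. Origin: on its underside.

How it is judged:
By the outcome, as a careful person would: the job done as asked, in the order asked, and still so for the second after the job is handed in, with the robot touching nothing.
It also fails if it takes over 72 s, if anything falls off the work surface, if the arm or the gripper's body presses on something with over 40 N, if the wrist force passes 120 N, or if a joint passes its speed limit or range.

## Working session

There is one attempt and no reset: what is moved stays moved. The work goes in short steps, Python scripts to look and compute and a tool call to move; the robot and the scene stay as the last step left them, time stands still between calls to the robot, and variables do not carry over. Pictures are saved under pics/ and viewed, at most 12 in all, crops included, and the job is handed in when it is done.

Besides the shell and the picture viewer there is one more tool, called after "Request:" by a JSON object that holds its "method" and its "body". apply_moves: Moves the arm, as the interface text tells. Its arguments: {"type":"object","properties":{"deltas":{"type":"string"},"force":{"type":"number"}},"required":["deltas"]}

```bash
ls; mkdir -p pics; cat > h.py <<'E'
import numpy as np,cv2
from scipy.spatial.transform import Rotation as R
from station import arm
def rot(o):
    o=np.array(o,float)
    return o if o.shape==(3,3) else R.from_rotvec(o).as_matrix()
def snap(n,f):
    d=arm.get_image(n); cv2.imwrite(f'pics/{f}.png',d['img'][:,:,::-1])
    np.savez(f'pics/{f}.npz',K=d['intrinsics'],p=d['xyz'],o=rot(d['orientation'])); return d
def px2w(f,u,v,z):
    d=np.load(f'pics/{f}.npz'); r=d['o']@np.linalg.inv(d['K'])@[u,v,1]
    return d['p']+r*(z-d['p'][2])/r[2]
def w2px(f,P):
    d=np.load(f'pics/{f}.npz'); c=d['K']@(d['o'].T@(np.array(P)-d['p'])); return c[:2]/c[2]
E
python3 - <<'E'
from h import *
print(arm.state(),arm.tcp_to_grasp)
for n in('top','scene'):
    d=snap(n,n); print(d['xyz'],d['orientation'],d['intrinsics'])
a=cv2.imread('pics/top.png');b=cv2.imread('pics/scene.png')
cv2.imwrite('pics/t2.png',cv2.resize(a,(800,600),interpolation=cv2.INTER_CUBIC))
E
```

```text
pics
{'t': 0.0, 'joint_positions': array([ 9.54598358e-01,  3.13442557e-01,  1.49844156e+00, -1.68507188e-05,
        1.33099730e+00, -2.23409837e-01]), 'qd': array([ 1.61307959e-03,  3.29458479e-04, -9.01970137e-04, -8.72800009e-04,
       -1.29739192e-03, -1.68738531e-05]), 'effort': array([ 6.08661667e-04, -4.12273550e+01, -2.59742528e+01, -1.39375661e-04,
        4.20740369e-03,  4.71177418e-05]), 'ee_pos': array([0.20081838, 0.48479372, 0.2307372 ]), 'eef_rot': array([-6.12925643e-01, -3.08070071e+00,  1.85876992e-03]), 'force': array([-0.40789295, -0.06401565, -0.01055486]), 'moment': array([-0.00363718, -0.00327734, -0.00731399]), 'grip_force': 0.0, 'gripper_width': 0.08557518951666278} 0.0187
[ 0.2814422  -0.03429916  1.34258856] [-2.02493319  2.18350954 -0.2407058 ] [[496.12612812   0.         257.25695574]
 [  0.         496.12612812 198.88268595]
 [  0.           0.           1.        ]]
[ 1.45251048 -0.2236611   0.67926204] [-1.73802593 -1.40031554  0.7867844 ] [[458.61263077   0.         261.70023686]
 [  0.         458.61263077 190.4122404 ]
 [  0.           0.           1.        ]]
```

View pics/t2.png

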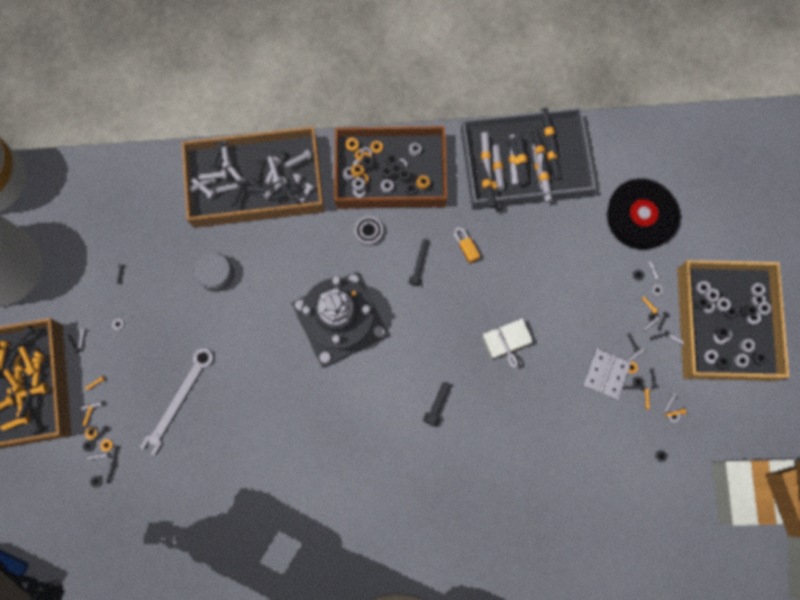

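The top view shows the axle with its nut at about (336,305), enlarged, and the carton at (508,339). The pin's eye points down and right at (514,361).

```bash
python3 - <<'E'
from h import *
s=.64
for n,u,v,z in(('nut',336,305,.133),('axflange',341,319,.012),('pin tip',500,332,.033),('eye end',517,365,.033),('carton',508,339,.03),('bolt',439,403,.0),('spanner',175,400,0),('lock',467,245,0),('hinge',607,373,0)):
    print(n,px2w('top',u*s,v*s,z).round(4))
a=cv2.imread('pics/top.png')
x=a[170:240,180:270]; y=a[195:245,300:350]
x=cv2.resize(x,(450*8//9,350*8//9),interpolation=cv2.INTER_CUBIC);y=cv2.resize(y,(311,311),interpolation=cv2.INTER_CUBIC)
cv2.imwrite('pics/c1.png',np.hstack([x,y]))
E
```

```text
nut [0.5725 0.0541 0.133 ]
axflange [0.5758 0.0557 0.012 ]
pin tip [ 0.5276 -0.2173  0.033 ]
eye end [ 0.4684 -0.2403  0.033 ]
carton [ 0.5149 -0.2302  0.03  ]
bolt [ 0.4173 -0.104   0.    ]
spanner [0.4568 0.3516 0.    ]
lock [ 0.698  -0.1789  0.    ]
hinge [ 0.4472 -0.4003  0.    ]
```

```bash
cat >> h.py <<'E'
def row(p,yaw=None,dz=None):
    """numbers for the next move: TCP to p, tool y line at yaw (deg, mod 180, nearest)"""
    s=arm.state(); M=R.from_rotvec(s['eef_rot']); m=M.as_matrix()
    cur=np.degrees(np.arctan2(m[1,1],m[0,1])); 
    d=0 if yaw is None else yaw-cur
    d=(d+90)%180-90
    T=R.from_euler('z',np.radians(cur+d)-np.pi/2)*R.from_matrix(np.diag([-1,1,-1.]))
    t=m.T@(np.array(p)-s['ee_pos'])/.3; a=(M.inv()*T).as_rotvec()/(np.pi/2)
    print('yaw',cur.round(2),'d',round(d,1),'pos',s['ee_pos'].round(4),'row',t.round(4),a.round(4))
E
python3 - <<'E'
from h import *
d=snap('wrist','w0'); s=arm.state(); m=rot(s['eef_rot'])
print('cam in tool',m.T@(d['xyz']-s['ee_pos']), m.T@rot(d['orientation']),d['intrinsics'])
row([.573,.055,.30])
E
```

```text
cam in tool [ 0.08524348 -0.00124981 -0.14286641] [[-8.18619945e-04 -9.44880373e-01 -3.27414738e-01]
 [ 9.99999413e-01 -1.00588283e-03  4.02607055e-04]
 [-7.09756368e-04 -3.27414216e-01  9.44880642e-01]] [[272.42528925   0.         258.81881465]
 [  0.         272.42528925 188.62376081]
 [  0.           0.           1.        ]]
yaw 67.49 d 0 pos [0.2008 0.4848 0.2309] row [-1.6944 -0.8491 -0.23  ] [-0.0006 -0.0001 -0.    ]
```

View pics/c1.png

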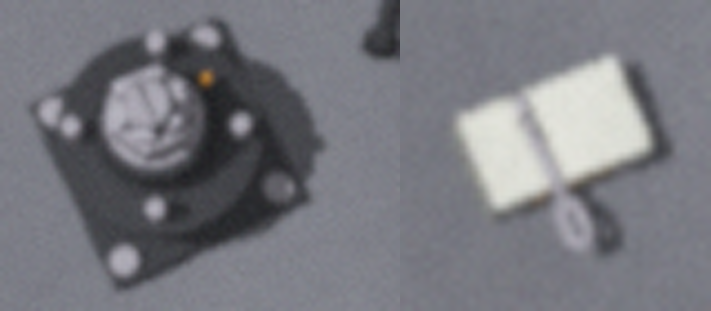

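The crop shows the castle nut on its hub with the slot pattern visible, and the pin lying with its eye overhanging the carton to the lower right. I'll go above the nut.

Request:
{"method": "apply_moves", "body": {"deltas": "1 -0.85 -0.425 -0.03 0 0 0;1 -0.85 -0.425 -0.03 0 0 0;1 -0.85 -0.425 -0.03 0 0 0;1 -0.85 -0.425 -0.03 0 0 0;1 -0.85 -0.425 -0.03 0 0 0;1 -0.85 -0.425 -0.03 0 0 0;1 -0.85 -0.425 -0.03 0 0 0"}}

```text
t: 0.73
ee_pos: [0.389, 0.2674, 0.2403]
eef_rot: [0.614, 3.081, -0.0]
force: [0.2, 0.2, 0.1]
gripper_width: 0.0855
grip_force: 0.0
```

Request:
{"method": "apply_moves", "body": {"deltas": "1 -0.844 -0.424 -0.034 0 0 0;1 -0.844 -0.424 -0.034 0 0 0;1 -0.844 -0.424 -0.034 0 0 0;1 -0.844 -0.424 -0.034 0 0 0;1 -0.844 -0.424 -0.034 0 0 0;1 -0.844 -0.424 -0.034 0 0 0;1 -0.844 -0.424 -0.034 0 0 0;1 -0.844 -0.424 -0.034 0 0 0;1 -0.844 -0.424 -0.034 0 0 0"}}

```text
t: 1.48
ee_pos: [0.5734, 0.0539, 0.2496]
eef_rot: [-0.616, -3.079, 0.0]
force: [-0.9, 1.1, 0.0]
gripper_width: 0.0853
grip_force: 0.0
```

```bash
python3 - <<'E'
from h import *
d=snap('wrist','w1'); s=arm.state(); print(s['t'],s['ee_pos'],s['joint_positions'])
u,v=w2px('w1',[.573,.055,.133]);print(u,v)
u,v=int(u),int(v)
a=cv2.imread('pics/w1.png')[max(0,v-75):v+75,u-100:u+100]
cv2.imwrite('pics/w1c.png',cv2.resize(a,None,fx=4,fy=4,interpolation=cv2.INTER_CUBIC)); print(u-100,max(0,v-75))
E
```

```text
1.5333 [0.57279939 0.05505897 0.24995525] [-1.07790133e-01  4.14160804e-01  1.30631048e+00  2.45765158e-04
  1.42234147e+00 -1.28502243e+00]
260.7855192042698 183.60980140635982
160 108
```

View pics/w1c.png

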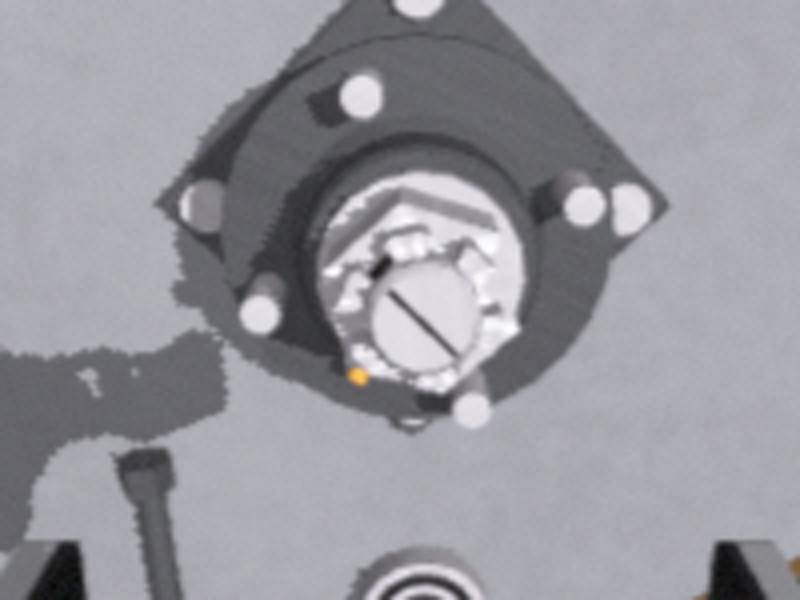

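The axle end is at crop (425,318), with the saw mark running (390,292)–(460,356). The nut's slots show at (382,268), (437,245) and (483,290). I'll rectify the image onto the crown plane.

```bash
cat >> h.py <<'E'
def rect(f,c,z,half=.035,n=560):
    g=np.array([[c[0]+half,c[1]+half],[c[0]+half,c[1]-half],[c[0]-half,c[1]-half],[c[0]-half,c[1]+half]])
    src=np.float32([w2px(f,[*q,z]) for q in g]); H=cv2.getPerspectiveTransform(src,np.float32([[0,0],[n,0],[n,n],[0,n]]))
    return cv2.warpPerspective(cv2.imread(f'pics/{f}.png'),H,(n,n),flags=cv2.INTER_CUBIC)  # up=+x world, left=+y
E
python3 - <<'E'
from h import *
q=lambda x,y:(160+(x+.5)/4-.5,108+(y+.5)/4-.5)
a=px2w('w1',*q(390,292),.142);b=px2w('w1',*q(460,356),.142)
c=px2w('w1',*q(425,318),.142)
print('axle',c.round(4),'mark',np.degrees(np.arctan2(*(b-a)[1::-1])))
im=np.hstack([rect('w1',c,z,.035,400) for z in(.134,.124)])
cv2.imwrite('pics/r1.png',im)
E
```

```text
axle [0.5755 0.0592 0.142 ] mark 23.496357015828764
```

View pics/r1.png

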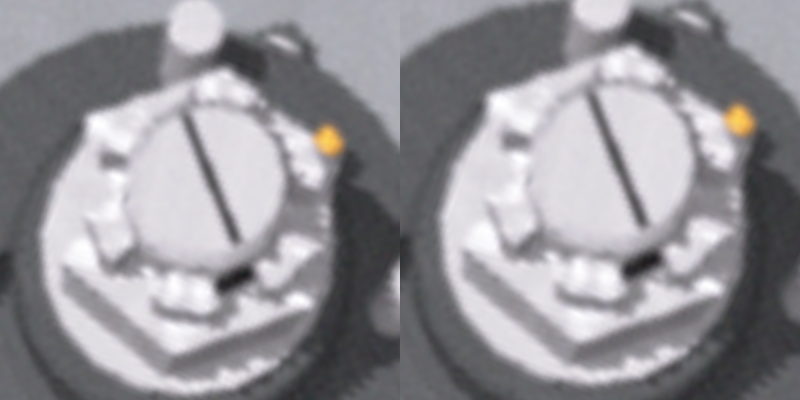

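```bash
cat >> h.py <<'E'
def mark(f,c,z=.142,n=700):
    "centre of the axle's end face and angle of the saw mark, from a rectified picture"
    g=cv2.cvtColor(rect(f,c,z,.035,n),cv2.COLOR_BGR2GRAY); h=.035; k=2*h/n
    yy,xx=np.mgrid[:n,:n]; r=np.hypot(xx-n/2,yy-n/2)*k
    m=(g<130)&(r<.0115)
    p=np.c_[xx[m],yy[m]].astype(np.float32); vx,vy,x0,y0=cv2.fitLine(p,cv2.DIST_HUBER,0,.01,.01).ravel()
    return len(p),np.degrees(np.arctan2(-vx,-vy))%180,(c[0]+(n/2-y0)*k,c[1]+(n/2-x0)*k)
E
python3 - <<'E'
from h import *
print(mark('w1',[.5755,.0592]))
# flange edge corners, read off crop
q=lambda x,y:(160+(x+.5)/4-.5,108+(y+.5)/4-.5)
P=[px2w('w1',*q(*e),.012) for e in((160,203),(340,12),(667,208),(480,2))]
for i,j in((0,1),(2,3)):
    d=P[j]-P[i];print(np.degrees(np.arctan2(d[1],d[0]))%90)
row([.5755,.0592,.16],80)
E
```

```text
(2840, np.float32(22.251846), (np.float32(0.57615346), np.float32(0.058051463)))
22.430646141568275
21.455584369390152
yaw 67.45 d 12.6 pos [0.5728 0.0551 0.25  ] row [-0.0034  0.0162  0.2998] [ 0.     -0.0008 -0.1395]
```

Request:
{"method": "apply_moves", "body": {"deltas": "1 -0.006 0.0147 0.25 0 0 -0.14;1 -0.006 0.0147 0.3 0 0 -0.14;1 -0.006 0.0147 0.35 0 0 -0.14;1 -0.006 0.0147 0.42 0 0 -0.14;1 -0.006 0.0147 0.47 0 0 -0.14;1 -0.006 0.0147 0.493 0 0 -0.14;1 -0.006 0.0147 0.493 0 0 -0.14;0.4 -0.006 0.0147 0.493 0 0 -0.14;0.4 -0.006 0.0147 0.493 0 0 -0.14", "force": 25}}

```text
t: 2.28
ee_pos: [0.5768, 0.0589, 0.104]
eef_rot: [0.27, 3.128, 0.0]
force: [0.5, 0.5, 0.2]
gripper_width: 0.0637
grip_force: 0.0
```

Request:
{"method": "apply_moves", "body": {"deltas": "-1 0 0 0 0 0 0;-1 0 0 0 0 0 0;-1 0 0 0 0 0 0;-1 0 0 0 0 0 0;-1 0 0 0 0 0 0;-1 0 0 0 0 0 0", "force": 25}}

```text
t: 2.78
ee_pos: [0.5769, 0.0592, 0.1039]
eef_rot: [0.271, 3.128, 0.002]
force: [-1.9, 4.3, 7.1]
gripper_width: 0.0456
grip_force: 26.3
```

```bash
cat >> h.py <<'E'
def st():
    s=arm.state(); m=rot(s['eef_rot'])
    print(round(s['t'],2),'pos',s['ee_pos'].round(4),'yaw',np.degrees(np.arctan2(m[1,1],m[0,1])).round(2),'F',s['force'].round(1),'Ft',(m.T@s['force']).round(1),'M',s['moment'].round(3),'w',round(s['gripper_width'],4),'g',round(s['grip_force'],1),'q6',s['joint_positions'][5].round(2))
E
python3 -c "from h import *;st();print(arm.state()['effort'])"
```

```text
2.78 pos [0.5769 0.0592 0.1039] yaw 80.09 F [-1.9  4.3  7.1] Ft [ 2.6  4.  -7.1] M [ 0.777  0.118 -0.052] w 0.0456 g 26.3 q6 -1.5
[-2.59379178e+00 -4.58536541e+01 -2.17273664e+01 -1.01748705e+00
 -3.22867557e-01 -4.20346402e-02]
```

Request:
{"method": "apply_moves", "body": {"deltas": "-1 0 0 -0.003 0 0 0;-1 0 0 -0.003 0 0 0;-1 0 0 -0.003 0 0 0", "force": 70}}

```text
t: 3.03
ee_pos: [0.5768, 0.0592, 0.1042]
eef_rot: [0.271, 3.128, 0.002]
force: [1.3, 5.1, 1.6]
gripper_width: 0.0443
grip_force: 72.9
```

```bash
python3 -c "from h import *;st()"
```

```text
3.03 pos [0.5768 0.0592 0.1042] yaw 80.09 F [1.3 5.1 1.6] Ft [-0.4  5.2 -1.6] M [ 0.849 -0.201 -0.008] w 0.0443 g 72.9 q6 -1.5
```

Request:
{"method": "apply_moves", "body": {"deltas": "-1 0 0 -0.003 0 0 0.03;-1 0 0 -0.003 0 0 0.06;-1 0 0 -0.003 0 0 0.09;-1 0 0 -0.003 0 0 0.12"}}

```text
t: 3.37
ee_pos: [0.5768, 0.0594, 0.1042]
eef_rot: [0.568, 3.089, 0.003]
force: [5.5, 6.4, -5.9]
gripper_width: 0.0444
grip_force: 73.4
```

```bash
python3 -c "from h import *;st()"
```

```text
3.37 pos [0.5768 0.0594 0.1042] yaw 69.16 F [ 5.5  6.4 -5.9] Ft [-2.9  7.9  5.9] M [ 1.078 -0.927  0.12 ] w 0.0444 g 73.4 q6 -1.31
```

Request:
{"method": "apply_moves", "body": {"deltas": "-1 0 0.003 0.001 0 0 0.03;-1 0 0.003 0.001 0 0 0.06;-1 0 0.003 0.001 0 0 0.09;-1 0 0.003 0.001 0 0 0.12"}}

```text
t: 3.7
ee_pos: [0.5769, 0.0596, 0.104]
eef_rot: [0.856, 3.022, 0.001]
force: [3.2, 2.7, -3.4]
gripper_width: 0.0444
grip_force: 73.7
```

```bash
python3 -c "from h import *;st()"
```

```text
3.7 pos [0.5769 0.0596 0.104 ] yaw 58.37 F [ 3.2  2.7 -3.4] Ft [-1.3  4.   3.4] M [ 0.512 -0.446  0.079] w 0.0444 g 73.7 q6 -1.12
```

Request:
{"method": "apply_moves", "body": {"deltas": "-1 0 0 0.001 0 0 0.03;-1 0 0 0.001 0 0 0.06;-1 0 0 0.001 0 0 0.09;-1 0 0 0.001 0 0 0.12"}}

```text
t: 4.03
ee_pos: [0.5771, 0.0597, 0.1039]
eef_rot: [1.136, 2.928, 0.001]
force: [3.1, 4.0, -1.6]
gripper_width: 0.0443
grip_force: 73.9
```

```bash
python3 -c "from h import *;st()"
```

```text
4.03 pos [0.5771 0.0597 0.1039] yaw 47.57 F [ 3.1  4.  -1.6] Ft [0.4 5.  1.6] M [ 0.612 -0.533  0.048] w 0.0443 g 73.9 q6 -0.93
```

Request:
{"method": "apply_moves", "body": {"deltas": "-1 0 0.002 0.001 0 0 0.03;-1 0 0.002 0.001 0 0 0.06;-1 0 0.002 0.001 0 0 0.09;-1 0 0.002 0.001 0 0 0.12"}}

```text
t: 4.37
ee_pos: [0.5772, 0.0598, 0.1039]
eef_rot: [1.407, 2.808, 0.0]
force: [-1.1, 1.5, 0.3]
gripper_width: 0.0445
grip_force: 74.2
```

```bash
python3 -c "from h import *;st()"
```

```text
4.37 pos [0.5772 0.0598 0.1039] yaw 36.78 F [-1.1  1.5  0.3] Ft [ 1.9  0.  -0.3] M [ 0.305 -0.149  0.19 ] w 0.0445 g 74.2 q6 -0.74
```

Request:
{"method": "apply_moves", "body": {"deltas": "-1 0 0.002 0.001 0 0 0.03;-1 0 0.002 0.001 0 0 0.06;-1 0 0.002 0.001 0 0 0.09;-1 0 0.002 0.001 0 0 0.12"}}

```text
t: 4.7
ee_pos: [0.5774, 0.0599, 0.1038]
eef_rot: [1.665, 2.664, -0.001]
force: [-2.3, -0.2, 3.8]
gripper_width: 0.0443
grip_force: 74.6
```

```bash
python3 -c "from h import *;st()"
```

```text
4.7 pos [0.5774 0.0599 0.1038] yaw 26.0 F [-2.3 -0.2  3.8] Ft [ 0.8 -2.2 -3.8] M [-0.06   0.376  0.262] w 0.0443 g 74.6 q6 -0.55
```

Request:
{"method": "apply_moves", "body": {"deltas": "-1 0 0 0.0003 0 0 0.02;-1 0 0 0.0003 0 0 0.038"}}

```text
t: 4.87
ee_pos: [0.5774, 0.06, 0.1038]
eef_rot: [1.742, 2.614, -0.001]
force: [-2.3, 0.2, 5.1]
gripper_width: 0.0443
grip_force: 74.7
```

```bash
python3 -c "
from h import *
st();snap('wrist','w2');st();print(w2px('w2',[.577,.0597,.142]),mark('w2',[.577,.0597]))
c=[.577,.0597]
cv2.imwrite('pics/r2.png',np.hstack([rect('w2',c,z,.035,400) for z in(.142,.123)]))"
```

```text
4.87 pos [0.5774 0.06   0.1038] yaw 22.63 F [-2.3  0.2  5.1] Ft [ 1.1 -2.  -5.1] M [-0.013  0.347  0.347] w 0.0443 g 74.7 q6 -0.49
4.92 pos [0.5775 0.06   0.1038] yaw 22.53 F [-3.7 -0.1  6.2] Ft [ 1.3 -3.4 -6.2] M [-0.038  0.495  0.164] w 0.0446 g 74.8 q6 -0.49
[260.68522007 286.35443118] (8353, np.float32(13.426025), (np.float32(0.57779384), np.float32(0.057040893)))
```

View pics/r2.png

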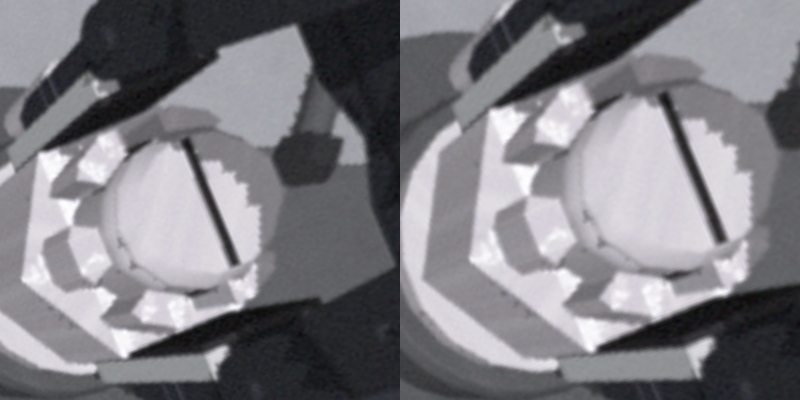

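The moment has clearly risen (0.05, 0.19, 0.26, 0.35), so the nut seated near yaw 46°. The slot line is now at 22.5°, and the picture shows the saw mark at about 21.5–22°. I'll refine that angle.

```bash
python3 -c "
from h import *
for f,c in(('w1',[.5762,.058]),('w2',[.5772,.0582])):
  for t in(70,90,110):
    g=cv2.cvtColor(rect(f,c,.142,.035,700),cv2.COLOR_BGR2GRAY); yy,xx=np.mgrid[:700,:700]
    m=((g<t)&(np.hypot(xx-350,yy-350)<90)).astype(np.uint8); n,l,s,_=cv2.connectedComponentsWithStats(m)
    k=1+np.argmax(s[1:,4]); p=np.c_[xx[l==k],yy[l==k]].astype(np.float32); v=cv2.fitLine(p,2,0,.01,.01).ravel()
    print(f,t,len(p),np.degrees(np.arctan2(-v[0],-v[1]))%180,c[0]+(350-v[3])*1e-4,c[1]+(350-v[2])*1e-4)
st()"
```

```text
Traceback (most recent call last):
ValueError: attempt to get argmax of an empty sequence
```

```bash
python3 -c "
from h import *
for f,c,ts in(('w1',[.5762,.058],(110,130,150)),('w2',[.5772,.0582],(70,90,110))):
  for t in ts:
    g=cv2.cvtColor(rect(f,c,.142,.035,700),cv2.COLOR_BGR2GRAY); yy,xx=np.mgrid[:700,:700]
    m=((g<t)&(np.hypot(xx-350,yy-350)<90)).astype(np.uint8); n,l,s,_=cv2.connectedComponentsWithStats(m)
    if n<2: continue
    k=1+np.argmax(s[1:,4]); p=np.c_[xx[l==k],yy[l==k]].astype(np.float32); v=cv2.fitLine(p,2,0,.01,.01).ravel()
    print(f,t,len(p),np.degrees(np.arctan2(-v[0],-v[1]))%180,c[0]+(350-v[3])*1e-4,c[1]+(350-v[2])*1e-4)
st()"
```

```text
w1 110 1400 22.318497 0.5756885 0.05786814
w1 130 2319 22.39775 0.57597417 0.05798012
w1 150 3080 22.382172 0.57605535 0.058015745
w2 70 1717 21.892303 0.57735425 0.05815143
w2 90 2192 21.818497 0.5774388 0.05819316
w2 110 2630 21.56018 0.57748353 0.058210876
4.92 pos [0.5775 0.06   0.1038] yaw 22.53 F [-3.7 -0.1  6.2] Ft [ 1.3 -3.4 -6.2] M [-0.038  0.495  0.164] w 0.0446 g 74.8 q6 -0.49
```

Request:
{"method": "apply_moves", "body": {"deltas": "1 0 0 0 0 0 0;1 0 0 0 0 0 0;1 0 0 0 0 0 0;1 0 0 -0.1 0 0 0;1 0 0 -0.24 0 0 0;1 0 0 -0.38 0 0 0;1 0 0 -0.48 0 0 0;1 0 0 -0.48 0 0 0"}}

```text
t: 5.58
ee_pos: [0.5796, 0.0601, 0.2542]
eef_rot: [1.735, 2.606, 0.009]
force: [0.8, -0.4, 0.9]
gripper_width: 0.0855
grip_force: 0.0
```

```bash
python3 -c "
from h import *
snap('wrist','w3');st();c=[.577,.0587]
cv2.imwrite('pics/r3.png',np.hstack([rect('w3',c,z,.03,400) for z in(.142,.133)]))
row([.4766,-.237,.2],-68)"
```

```text
5.63 pos [0.5787 0.0601 0.2504] yaw 22.69 F [-0.2  0.3 -1.5] Ft [ 0.4 -0.1  1.5] M [-0.02   0.004 -0.011] w 0.0854 g 0.0 q6 -0.49
yaw 22.69 d 89.3 pos [0.5787 0.0601 0.2504] row [-0.7818 -0.6969  0.1664] [ 0.0014  0.0046 -0.9923]
```

View pics/r3.png

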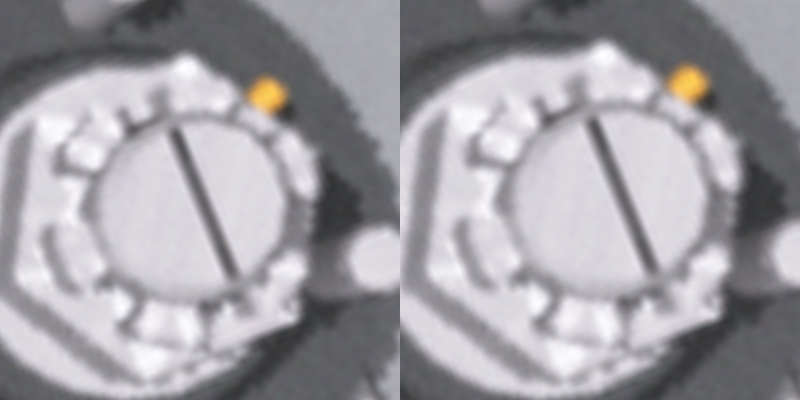

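The saw mark (177,130)–(235,275) lines up with the slots at about 21–22°, so the nut is done. Next, the pin.

Request:
{"method": "apply_moves", "body": {"deltas": "1 -0.78 -0.7 0.05 0 0 0.99;1 -0.78 -0.7 0.05 0 0 0.99;1 -0.78 -0.7 0.1 0 0 0.99;1 -0.78 -0.7 0.1 0 0 0.99;1 -0.78 -0.7 0.1 0 0 0.99;1 -0.78 -0.7 0.15 0 0 0.99;1 -0.78 -0.7 0.2 0 0 0.99;1 -0.78 -0.7 0.25 0 0 0.99;1 -0.78 -0.7 0.28 0 0 0.99;1 -0.78 -0.7 0.28 0 0 0.99;1 -0.78 -0.7 0.28 0 0 0.99;1 -0.78 -0.7 0.28 0 0 0.99"}}

```text
t: 6.63
ee_pos: [0.4732, -0.2365, 0.1614]
eef_rot: [-3.057, -0.716, 0.003]
force: [-0.3, -0.0, -0.3]
gripper_width: 0.0852
grip_force: 0.0
```

Request:
{"method": "apply_moves", "body": {"deltas": "1 0 0 0 0 0 0.02;1 0 0 0 0 0 0.02;1 0 0 0 0 0 0.02"}}

```text
t: 6.88
ee_pos: [0.4736, -0.2364, 0.1621]
eef_rot: [-3.066, -0.68, 0.002]
force: [-0.0, 0.2, 0.4]
gripper_width: 0.0854
grip_force: 0.0
```

```bash
python3 -c "
from h import *
snap('wrist','w4');st();print(w2px('w4',[.49,-.232,.033]))
cv2.imwrite('pics/r4.png',rect('w4',[.495,-.232],.033,.045,600))"
```

```text
6.93 pos [ 0.4737 -0.2364  0.1623] yaw -64.98 F [-0.3  0.2 -0.3] Ft [-0.2 -0.3  0.3] M [ 0.017 -0.003  0.001] w 0.0856 g 0.0 q6 0.45
[261.8333577  162.94592018]
```

View pics/r4.png

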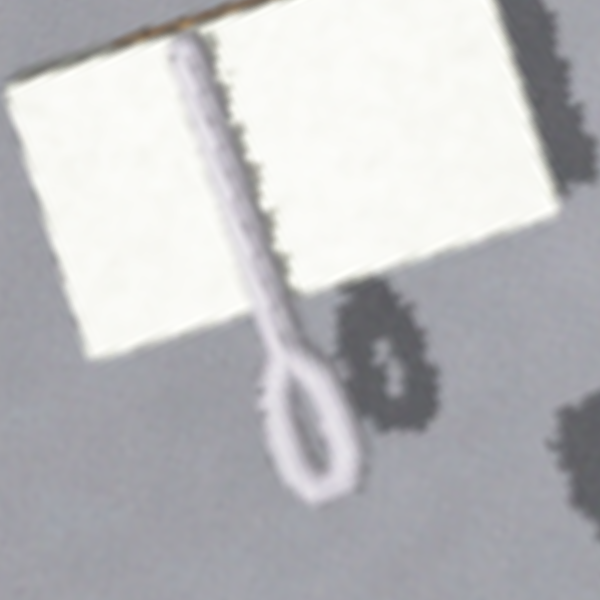

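The pin's tip is at (184,36) and the eye end at (318,503), giving a direction of about 18°. The grip point is near (319,461).

```bash
python3 -c "
from h import *
row([.4700,-.2352,.018],-72)"
```

```text
yaw -64.98 d -7.0 pos [ 0.4737 -0.2364  0.1623] row [-0.009  -0.0084  0.4811] [-0.0007  0.0005  0.078 ]
```

Request:
{"method": "apply_moves", "body": {"deltas": "0.3 -0.009 -0.0084 0.1 0 0 0.078;0 -0.009 -0.0084 0.2 0 0 0.078;0 -0.009 -0.0084 0.3 0 0 0.078;-0.2 -0.009 -0.0084 0.38 0 0 0.078;-0.2 -0.009 -0.0084 0.44 0 0 0.078;-0.2 -0.009 -0.0084 0.47 0 0 0.078;-0.2 -0.009 -0.0084 0.4811 0 0 0.078;-0.2 -0.009 -0.0084 0.4811 0 0 0.078;-0.2 -0.009 -0.0084 0.4811 0 0 0.078", "force": 20}}

```text
t: 7.68
ee_pos: [0.4709, -0.2359, 0.0197]
eef_rot: [3.102, 0.489, 0.002]
force: [0.2, -0.4, -0.1]
gripper_width: 0.0344
grip_force: 0.0
```

```bash
python3 -c "
from h import *
st()"
```

```text
7.68 pos [ 0.4709 -0.2359  0.0197] yaw -72.07 F [ 0.2 -0.4 -0.1] Ft [0.1 0.4 0.1] M [-0.042  0.005  0.005] w 0.0344 g 0.0 q6 0.57
```

Request:
{"method": "apply_moves", "body": {"deltas": "-1 0 0 0 0 0 0;-1 0 0 0 0 0 0;-1 0 0 0 0 0 0;-1 0 0 0 0 0 0;-1 0 0 0 0 0 0;-1 0 0 0 0 0 0", "force": 25}}

```text
t: 8.18
ee_pos: [0.4708, -0.2358, 0.0192]
eef_rot: [3.102, 0.489, 0.001]
force: [1.9, -1.1, 4.2]
gripper_width: 0.0129
grip_force: 26.8
```

```bash
python3 -c "
from h import *
st()"
```

```text
8.18 pos [ 0.4708 -0.2358  0.0192] yaw -72.09 F [ 1.9 -1.1  4.2] Ft [ 1.5  1.6 -4.2] M [-0.119 -0.207 -0.062] w 0.0129 g 26.8 q6 0.57
```

Request:
{"method": "apply_moves", "body": {"deltas": "-1 0 0 -0.03 0 0 0;-1 0 0 -0.08 0 0 0;-1 0 0 -0.18 0 0 0;-1 0 0 -0.3 0 0 0;-1 0 0 -0.42 0 0 0;-1 0 0 -0.5 0 0 0;-1 0 0 -0.5 0 0 0;-1 0 0 -0.5 0 0 0;-1 0 0 -0.5 0 0 0", "force": 30}}

```text
t: 8.93
ee_pos: [0.4699, -0.235, 0.168]
eef_rot: [-3.102, -0.489, 0.002]
force: [1.1, -0.0, -0.6]
gripper_width: 0.013
grip_force: 29.3
```

```bash
python3 -c "
from h import *
snap('wrist','w5');st();s=arm.state();p=s['ee_pos'];z=p[2]+.0138
print(p)
cv2.imwrite('pics/r5.png',rect('w5',[p[0]+.03,p[1]+.01],z,.045,600))"
```

```text
8.98 pos [ 0.4698 -0.235   0.1676] yaw -72.09 F [-0.3 -0.1 -0.2] Ft [-0.3  0.   0.2] M [-0.021 -0.001 -0.036] w 0.0132 g 29.3 q6 0.57
[ 0.46982966 -0.23501835  0.16758214]
```

View pics/r5.png

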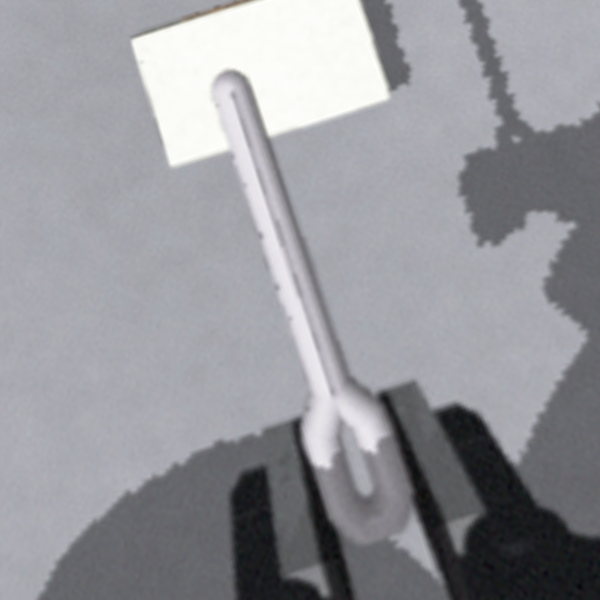

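```bash
python3 -c "
from h import *
row([.4879,.0235,.150],-68.1)"
```

```text
yaw -72.09 d 4.0 pos [ 0.4698 -0.235   0.1676] row [ 0.3224 -0.8013  0.06  ] [-0.0015  0.0009 -0.0443]
```

Request:
{"method": "apply_moves", "body": {"deltas": "-1 0.322 -0.801 0.02 0 0 -0.044;-1 0.322 -0.801 0.02 0 0 -0.044;-1 0.322 -0.801 0.04 0 0 -0.044;-1 0.322 -0.801 0.06 0 0 -0.044;-1 0.322 -0.801 0.06 0 0 -0.044;-1 0.322 -0.801 0.06 0 0 -0.044;-1 0.322 -0.801 0.06 0 0 -0.044;-1 0.322 -0.801 0.06 0 0 -0.044;-1 0.322 -0.801 0.06 0 0 -0.044;-1 0.322 -0.801 0.06 0 0 -0.044"}}

```text
t: 9.82
ee_pos: [0.4884, 0.0217, 0.1504]
eef_rot: [-3.085, -0.594, 0.001]
force: [0.5, 0.1, 0.4]
gripper_width: 0.0128
grip_force: 29.4
```

```bash
python3 -c "
from h import *
st();row([.4879,.0235,.1142],-68.1)"
```

```text
9.82 pos [0.4884 0.0217 0.1504] yaw -68.19 F [0.5 0.1 0.4] Ft [ 0.5  0.1 -0.4] M [-0.014  0.002 -0.046] w 0.0128 g 29.4 q6 0.99
yaw -68.19 d 0.1 pos [0.4884 0.0217 0.1504] row [ 0.0008 -0.0061  0.1206] [-0.0001  0.0006 -0.001 ]
```

Request:
{"method": "apply_moves", "body": {"deltas": "-1 0 0 0.06 0 0 0;-1 0 0 0.12 0 0 0;-1 0 0 0.12 0 0 0;-1 0 0 0.12 0 0 0;-1 0 0 0.12 0 0 0"}}

```text
t: 10.23
ee_pos: [0.489, 0.022, 0.1156]
eef_rot: [3.084, 0.594, 0.002]
force: [-0.1, -0.3, -0.6]
gripper_width: 0.0131
grip_force: 29.4
```

```bash
python3 -c "
from h import *
snap('wrist','w6');st();row([.4879,.0235,.1142],-68.1)
snap('scene','s6');u,v=w2px('s6',[.56,.05,.12]).astype(int)
a=rect('w6',[.545,.045],.128,.055,400)
b=cv2.imread('pics/s6.png')[v-40:v+40,u-40:u+40]
cv2.imwrite('pics/r6.png',np.hstack([a,cv2.resize(b,(400,400),interpolation=cv2.INTER_CUBIC)]))"
```

```text
10.28 pos [0.4891 0.0222 0.1158] yaw -68.18 F [ 0.4  0.6 -0. ] Ft [ 0.6 -0.4  0. ] M [ 0.016 -0.018 -0.04 ] w 0.0128 g 29.4 q6 1.0
yaw -68.18 d 0.1 pos [0.4891 0.0222 0.1158] row [-0.0019 -0.0055  0.0054] [ 0.0006 -0.0009 -0.0009]
```

View pics/r6.png

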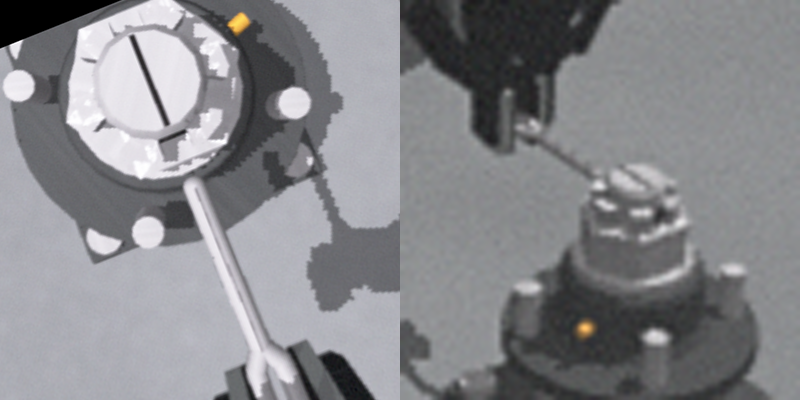

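The rectified picture shows the pin's line (258,345)–(192,182) running straight at the slot's dark opening at (173,135), so it is laterally aligned. I'll lower it 1.6 mm and feed it in gently.

Request:
{"method": "apply_moves", "body": {"deltas": "-1 0 0 0.0054 0 0 0;-1 0.01 0 0.0054 0 0 0;-1 0.025 0 0.0054 0 0 0;-1 0.04 0 0.0054 0 0 0;-1 0.04 0 0.0054 0 0 0;-1 0.04 0 0.0054 0 0 0"}}

```text
t: 10.83
ee_pos: [0.4998, 0.0275, 0.1131]
eef_rot: [-3.084, -0.597, 0.0]
force: [-0.0, 0.1, 0.6]
gripper_width: 0.0132
grip_force: 29.4
```

```bash
python3 -c "
from h import *
st()"
```

```text
10.83 pos [0.4998 0.0275 0.1131] yaw -68.11 F [-0.   0.1  0.6] Ft [-0.  -0.1 -0.6] M [-0.064 -0.005  0.019] w 0.0132 g 29.4 q6 1.01
```

Request:
{"method": "apply_moves", "body": {"deltas": "-1 0.006 0 0 0 0 0;-1 0.012 0 0 0 0 0;-1 0.018 0 0 0 0 0;-1 0.018 0 0 0 0 0"}}

```text
t: 11.17
ee_pos: [0.505, 0.0294, 0.1133]
eef_rot: [3.084, 0.596, 0.001]
force: [0.9, 1.0, 0.5]
gripper_width: 0.0129
grip_force: 29.4
```

```bash
python3 -c "
from h import *
st()"
```

```text
11.17 pos [0.505  0.0294 0.1133] yaw -68.13 F [0.9 1.  0.5] Ft [ 1.2 -0.6 -0.5] M [-0.024 -0.101 -0.003] w 0.0129 g 29.4 q6 1.02
```

Request:
{"method": "apply_moves", "body": {"deltas": "-1 0.006 0 -0.002 0 0 0;-1 0.013 0 -0.002 0 0 0;-1 0.02 0 -0.002 0 0 0;-1 0.02 0 -0.002 0 0 0"}}

```text
t: 11.5
ee_pos: [0.5105, 0.0317, 0.1138]
eef_rot: [3.084, 0.596, 0.0]
force: [-0.6, 0.2, -0.3]
gripper_width: 0.0132
grip_force: 29.4
```

```bash
python3 -c "
from h import *
st()"
```

```text
11.5 pos [0.5105 0.0317 0.1138] yaw -68.12 F [-0.6  0.2 -0.3] Ft [-0.4 -0.4  0.3] M [ 0.026 -0.003  0.02 ] w 0.0132 g 29.4 q6 1.02
```

Request:
{"method": "apply_moves", "body": {"deltas": "-1 0.006 0 0 0 0 0;-1 0.013 0 0 0 0 0;-1 0.02 0 0 0 0 0;-1 0.02 0 0 0 0 0"}}

```text
t: 11.83
ee_pos: [0.5161, 0.0339, 0.1137]
eef_rot: [3.084, 0.596, 0.0]
force: [0.0, 0.0, -0.5]
gripper_width: 0.0131
grip_force: 29.4
```

```bash
python3 -c "
from h import *
st()"
```

```text
11.83 pos [0.5161 0.0339 0.1137] yaw -68.12 F [ 0.   0.  -0.5] Ft [ 0.  -0.   0.5] M [-0.019 -0.046  0.016] w 0.0131 g 29.4 q6 1.03
```

Request:
{"method": "apply_moves", "body": {"deltas": "-1 0.008 0 0 0 0 0;-1 0.018 0 0 0 0 0;-1 0.028 0 0 0 0 0;-1 0.036 0 0 0 0 0;-1 0.036 0 0 0 0 0"}}

```text
t: 12.25
ee_pos: [0.5262, 0.038, 0.1137]
eef_rot: [3.084, 0.596, 0.0]
force: [0.1, -0.1, -0.0]
gripper_width: 0.0129
grip_force: 29.4
```

```bash
python3 -c "
from h import *
st()"
```

```text
12.25 pos [0.5262 0.038  0.1137] yaw -68.12 F [ 0.1 -0.1 -0. ] Ft [0.1 0.1 0. ] M [ 0.017 -0.054  0.01 ] w 0.0129 g 29.4 q6 1.04
```

Request:
{"method": "apply_moves", "body": {"deltas": "-1 0.008 0 0 0 0 0;-1 0.018 0 0 0 0 0;-1 0.026 0 0 0 0 0;-1 0.033 0 0 0 0 0;-1 0.033 0 0 0 0 0"}}

```text
t: 12.67
ee_pos: [0.5354, 0.0417, 0.1138]
eef_rot: [3.084, 0.596, 0.001]
force: [-0.0, -0.1, 0.8]
gripper_width: 0.0128
grip_force: 29.4
```

```bash
python3 -c "
from h import *
st();row([.5435,.0461,.1137])"
```

```text
12.67 pos [0.5354 0.0417 0.1138] yaw -68.12 F [-0.  -0.1  0.8] Ft [-0.   0.1 -0.8] M [-0.012 -0.054  0.064] w 0.0128 g 29.4 q6 1.05
yaw -68.12 d 0 pos [0.5354 0.0417 0.1138] row [ 0.0307 -0.0036  0.0002] [ 0.0001 -0.0002  0.    ]
```

Request:
{"method": "apply_moves", "body": {"deltas": "-1 0.008 0 0 0 0 0;-1 0.016 0 0 0 0 0;-1 0.021 0 0 0 0 0;-1 0.024 0 0 0 0 0;-1 0.024 0 0 0 0 0"}}

```text
t: 13.08
ee_pos: [0.5418, 0.0443, 0.1138]
eef_rot: [3.084, 0.596, 0.0]
force: [0.1, 0.5, 0.8]
gripper_width: 0.0132
grip_force: 29.4
```

```bash
python3 -c "
from h import *
st()"
```

```text
13.08 pos [0.5418 0.0443 0.1138] yaw -68.12 F [0.1 0.5 0.8] Ft [ 0.3 -0.4 -0.8] M [ 0.067 -0.067 -0.037] w 0.0132 g 29.4 q6 1.05
```

Request:
{"method": "apply_moves", "body": {"deltas": "-1 0.002 0 0 0 0 0;-1 0.004 0 0 0 0 0;-1 0.004 0 0 0 0 0"}}

```text
t: 13.33
ee_pos: [0.5428, 0.0447, 0.1138]
eef_rot: [-3.085, -0.596, -0.0]
force: [-0.6, 0.7, 0.5]
gripper_width: 0.013
grip_force: 29.4
```

```bash
python3 -c "
from h import *
st();snap('wrist','w7')
cv2.imwrite('pics/r7.png',rect('w7',[.560,.052],.128,.045,600))"
```

```text
13.33 pos [0.5428 0.0447 0.1138] yaw -68.13 F [-0.6  0.7  0.5] Ft [-0.3 -0.9 -0.5] M [-0.007 -0.    -0.024] w 0.013 g 29.4 q6 1.06
```

View pics/r7.png

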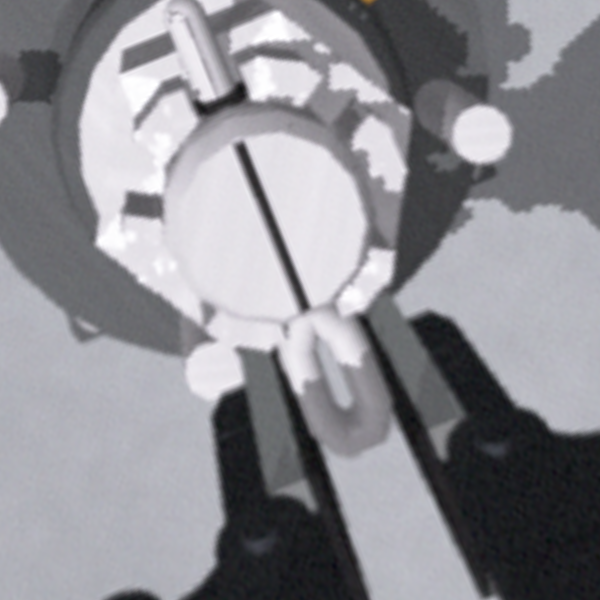

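The pin is right through: its tip is out at (180,10) and its shoulder almost at the crown at (315,310). I'll creep on to contact.

Request:
{"method": "apply_moves", "body": {"deltas": "-1 0.0015 0 0 0 0 0;-1 0.003 0 0 0 0 0;-1 0.003 0 0 0 0 0"}}

```text
t: 13.63
ee_pos: [0.5436, 0.045, 0.1138]
eef_rot: [-3.085, -0.596, 0.0]
force: [-0.1, -0.2, 1.4]
gripper_width: 0.013
grip_force: 29.5
```

```bash
python3 -c "
from h import *
st()"
```

```text
13.63 pos [0.5436 0.045  0.1138] yaw -68.13 F [-0.1 -0.2  1.4] Ft [-0.2  0.2 -1.4] M [-0.023  0.009  0.052] w 0.013 g 29.5 q6 1.06
```

Request:
{"method": "apply_moves", "body": {"deltas": "-1 0.001 0 0 0 0 0;-1 0.002 0 0 0 0 0;-1 0.002 0 0 0 0 0"}}

```text
t: 13.88
ee_pos: [0.5439, 0.0451, 0.1137]
eef_rot: [3.085, 0.596, -0.001]
force: [-1.8, -0.9, 1.1]
gripper_width: 0.0129
grip_force: 29.6
```

```bash
python3 -c "
from h import *
st()"
```

```text
13.88 pos [0.5439 0.0451 0.1137] yaw -68.13 F [-1.8 -0.9  1.1] Ft [-2.   0.1 -1.1] M [-0.134  0.354  0.03 ] w 0.0129 g 29.6 q6 1.06
```

Request:
{"method": "apply_moves", "body": {"deltas": "-1 0.0012 0 0 0 0 0;-1 0.0012 0 0 0 0 0"}}

```text
t: 14.05
ee_pos: [0.544, 0.0452, 0.1136]
eef_rot: [3.084, 0.596, -0.002]
force: [-3.8, -2.9, 2.3]
gripper_width: 0.0131
grip_force: 29.7
```

```bash
python3 -c "
from h import *
st()"
```

```text
14.05 pos [0.544  0.0452 0.1136] yaw -68.12 F [-3.8 -2.9  2.3] Ft [-4.6  1.3 -2.3] M [-0.312  0.66   0.028] w 0.0131 g 29.7 q6 1.06
```

Request:
{"method": "apply_moves", "body": {"deltas": "-0.6 0 0 0 0 0 0;-0.4 0 0 0 0 0 0;0 0 0 0 0 0 0;0 0 0 0 0 0 0;0 0 0 0 0 0 0;0 -0.05 0 0 0 0 0;0 -0.1 0 -0.05 0 0 0;0 -0.15 0 -0.12 0 0 0;0 -0.15 0 -0.25 0 0 0;0 -0.15 0 -0.35 0 0 0;0 -0.15 0 -0.35 0 0 0"}}

```text
t: 14.97
ee_pos: [0.5049, 0.0282, 0.2247]
eef_rot: [3.081, 0.595, 0.016]
force: [0.9, -0.3, 0.8]
gripper_width: 0.043
grip_force: 0.0
```

```bash
python3 -c "
from h import *
st();snap('wrist','w8')
cv2.imwrite('pics/r8.png',rect('w8',[.565,.054],.128,.05,600))"
```

```text
14.97 pos [0.5049 0.0282 0.2247] yaw -68.13 F [ 0.9 -0.3  0.8] Ft [ 0.8  0.6 -0.8] M [-0.058  0.013  0.015] w 0.043 g 0.0 q6 1.01
```

View pics/r8.png

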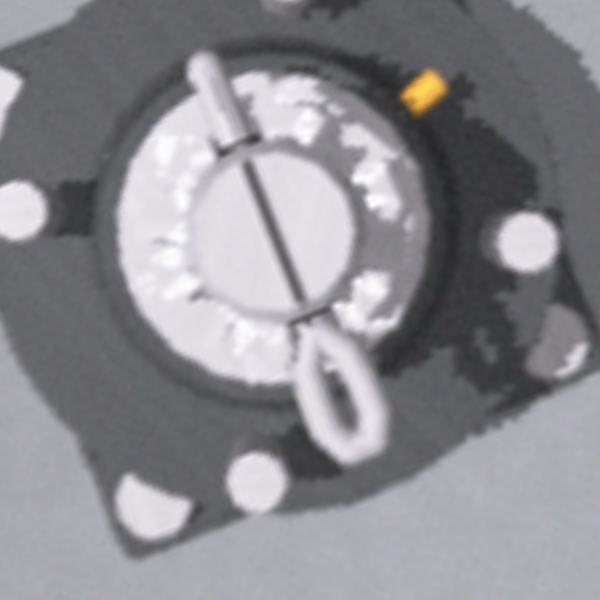

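The pin is home: its tip is 31 mm past the axis, the eye is against the crown, and the gripper is clear.

```bash
python3 -c "
from h import *
st();print(arm.close_job())"
```

```text
15.02 pos [0.5039 0.0284 0.2216] yaw -68.13 F [-0.2  0.4 -1.3] Ft [ 0.  -0.5  1.3] M [-0.     0.022 -0.007] w 0.0429 g 0.0 q6 1.01
the job is handed in; nothing more can be done
None
```

The job is handed in at 15 s of the 72 s allowed: the nut took up on the washer and stopped at the first slot in line with the hole, and the split pin is through with its eye against the nut and released; the hand-in returned no verdict.

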